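Find the switch key left latched on by touch and press it off

ROBOT

A 6-joint arm with a two-finger parallel gripper is mounted at the origin on the work surface; the furniture and walls round the work are solid. World frame = base frame: x ahead of the robot, y to its left, z up, the work surface at z = 0. Lengths are in m, angles in degrees, forces in N, time in s.
With the tool pointing down it reaches from about 0.4 to 0.825 m from the base axis. Payload 7 kg.
Tool frame: the origin (TCP) lies at the very end of the fingers, on their centre line; the grasp point (between the pads) lies 19 mm behind it (r.grasp_offset is the z of the grasp point in the tool frame, in m); z points along the fingers, y is the direction in which the jaws open and shut (so a half turn about z gives the same grasp; the last joint's range is limited). The gripper opens to 88 mm and grips with 3 to 60 N. Pads are 19 mm wide; open, the fingers measure 130 mm over their backs; the gripper's body (78 mm by 193 mm) begins 47 mm behind the grasp point.
Start: joints at [-58.551, 20.546, 0.682, 0, -70.136, -16.507], TCP at [0.174, -0.652, 0.227] pointing down, gripper open.
Joint ranges: [-176.03, 176.03], [-82.01, 121.73], [-58.28, 71.71], [-173.87, 95.51], [-174.79, -0.11], [-173.66, 173.66]. Speed limits (degrees/s): [136.94, 136.94, 172.46, 180, 180, 180].

INTERFACE

Orientations are given as [roll, pitch, yaw] about the fixed x, y, z axes, in that order (R = Rz(yaw) Ry(pitch) Rx(roll)).
In Python, from plant import r, capture, calibration, order gives the robot as it stands.
- The arm moves only by the tool servo_tool, never from a script. Its arguments are lists of equal length, an entry for each row: "grip": the closure, from -1 (fully open) to 1 (shut), so that 0 is half open; "translation": the shift along the tool's x, y, z in m, a list of three; "turn": the turn about the tool's z in rad. A call has 1 to 10 rows; each row is the pose to reach, as a shift and turn from the pose commanded when the call began, along the tool's axes at that moment; what a row does not reach only later rows make up. A row lasts 1/12 s, in which the tool goes at most 41.7 mm and 7.16 degrees, less where a joint would pass 70% of its speed; a pose out of reach is approached as far as the arm can. A call with a gripper value outside its range is refused whole. The fingers move at their own pace and stop on an object; "newtons" is the grip in N (left out, the last holds). Time passes only in rows, so rows that repeat a pose let the fingers close. It gives the time, the measured TCP pose, the force and the opening at its end, in the units of the state.
- r.get_state(): the state, without advancing time (a new reading comes with each control period).
- capture(name): name is "side" or "top"; returns (picture, depth): 480x640x3 uint8, blue, green, red; 480x640 float32, m along the optical axis (not along the pixel's ray), 0 where there is no reading.
- calibration(name): a dict with "fx", "fy", "cx", "cy" (pixels), "view" (4x4, takes a point from world to camera coordinates). Camera axes: x right, y up, looking along -z (the intrinsics and any distortion apply to the point x, -y, -z); pixel columns grow to the right and rows downward; lengths in m; the calibration is good to about 2 mm. A picture is of the moment at which its call begins. calibration takes no time and is no camera call.
- order.close_job(): hands the job in, once; it reports no verdict.
The state is a dict: "time_s": time; "joints": joint angles; "qd": joint speeds; "joint_torque": joint torques, N m; "tcp_pos": TCP position; "eef_rot": TCP orientation; "contact_force": force on the tool from outside, world axes, zero at the start; "moment": the same for the moment, N m; "gripper_width": finger opening in m.
Only numpy, scipy, OpenCV 4.12 (cv2) and the standard library are available. Lean on these libraries where they do the work, as an engineer would, in place of code of your own. Each camera call takes 0.05 s, during which the arm holds its last target.

TASK

The supply has tripped and the pilot lamps are dark, but one of the four push-push keys on the bench switch box is still latched on, sitting slightly lower than the rest. With the fingertips tap all four keys lightly, one after the other from left to right as the robot sees them, to feel which one does not give and that it is the only one; then press that key right down and let it spring up, so that all four are up and nothing starts when the power returns. Switch no other key on and no key off before all four are tapped; do not grasp anything, and leave the things round the box where they are.

Things in the scene. Friction and masses are not known exactly. Their poses are not given: they have to be found in the camera images.
- switch_box: grey die-cast switch box, 98 (x) x 262 (y, without its feet) x 53 mm high, fixed to the bench. Origin: centre of its underside. x points away from the robot, y along the key row to the left, z up. Four identical black keys at x = -8 mm, y = +81 (key 1, left-most), +27, -27 and -81 mm (key 4, right-most), each in a bezel whose rim is at z = 57 mm
- key1_top (a point): centre of the top face of key1, the left-most key: black cap 34 mm (box x) by 28 mm (box y). The top is 70 mm above the bench when the key is up, about 64.6 mm when latched, 58.5 mm when pressed right down
- key1 (a joint): how far key1 is pressed down, m: 0 up (off), about 0.0054 latched (on), 0.0115 bottomed. Push-push: the spring needs about 0.9 N to start and 0.25 N more per mm (latched: over 2 N to move; bottomed: about 4 N). An up key let go before 8 mm returns, one pressed past 9.3 mm latches; the latched key pressed past 9.5 mm and let go springs right up
- key2_top (a point): centre of the top face of key2, the second key from the left: black cap 34 mm (box x) by 28 mm (box y). The top is 70 mm above the bench when the key is up, about 64.6 mm when latched, 58.5 mm when pressed right down
- key2 (a joint): how far key2 is pressed down, m: 0 up (off), about 0.0054 latched (on), 0.0115 bottomed. Works like key1
- key3_top (a point): centre of the top face of key3, the third key from the left: black cap 34 mm (box x) by 28 mm (box y). The top is 70 mm above the bench when the key is up, about 64.6 mm when latched, 58.5 mm when pressed right down
- key3 (a joint): how far key3 is pressed down, m: 0 up (off), about 0.0054 latched (on), 0.0115 bottomed. Works like key1
- key4_top (a point): centre of the top face of key4, the right-most key: black cap 34 mm (box x) by 28 mm (box y). The top is 70 mm above the bench when the key is up, about 64.6 mm when latched, 58.5 mm when pressed right down
- key4 (a joint): how far key4 is pressed down, m: 0 up (off), about 0.0054 latched (on), 0.0115 bottomed. Works like key1
- spool_tan: bystander: spool of tan thread, 38 mm across, 55 mm tall, standing, loose, near the box. Origin: centre of its underside; z up
- spool_blue: bystander: spool of blue thread, 36 mm across, 60 mm tall, standing, loose, near the box. Origin: centre of its underside; z up
- dye_bottle: bystander: white dye bottle with a white cap, 44 mm across, 95 mm tall, standing, loose, near the box. Origin: centre of its underside; z up
- tape_measure: bystander: yellow pocket tape measure, 62 x 84 x 31 mm, lying flat, loose, near the box. Origin: centre of its underside; z up
- beeswax: bystander: cake of beeswax, 37 x 53 x 20 mm, lying flat, loose, near the box. Origin: centre of its underside; z up
- binder_clip: bystander: black binder clip, 24 x 32 x 40 mm, standing, loose, near the box. Origin: centre of its underside; z up

How it is judged:
By the outcome, as a careful person would: the job done as asked, in the order asked, and still so for the second after the job is handed in, with the robot touching nothing.
It also fails if it takes over 48 s, if anything falls off the work surface, if the arm or the gripper's body presses on something with over 40 N, if the wrist force passes 120 N, or if a joint passes its speed limit or range.

## Working session

There is one attempt and no reset: what is moved stays moved. The work goes in short steps, Python scripts to look and compute and a tool call to move; the robot and the scene stay as the last step left them, time stands still between calls to the robot, and variables do not carry over. Pictures are saved under pics/ and viewed, and the job is handed in when it is done.

Besides the shell and the picture viewer there is one more tool, called after "Call:" as name(argument=value, ...), one argument or row to a line, values as JSON. servo_tool: Moves the arm, as the interface text tells. Its arguments: {"type":"object","properties":{"grip":{"type":"array","items":{"type":"number"}},"translation":{"type":"array","items":{"type":"array","items":{"type":"number"}}},"turn":{"type":"array","items":{"type":"number"}},"newtons":{"type":"number"}},"required":["grip","translation","turn"]}

```bash
mkdir -p pics; ls; python3 - <<'E'
from plant import r,capture,calibration
import cv2,numpy as np
for n in("top","side"):
    p,d=capture(n); cv2.imwrite(f"pics/{n}0.png",p); np.save(f"pics/{n}0.npy",d)
    c=calibration(n); print(n,{k:np.round(v,4).tolist() if not isinstance(v,(str,type(None))) else v for k,v in c.items()})
print(r.get_state(), r.grasp_offset)
E
```

```text
pics
top {'fx': 543.5711, 'fy': 543.5711, 'cx': 324.4005, 'cy': 244.7164, 'view': [[0.0162, -0.9998, -0.0093, 0.0494], [0.9814, 0.0141, 0.1915, -0.5821], [-0.1913, -0.0123, 0.9815, -1.0234], [0.0, 0.0, 0.0, 1.0]]}
side {'fx': 539.0995, 'fy': 539.0995, 'cx': 330.4532, 'cy': 236.0961, 'view': [[-0.8419, -0.5396, -0.0022, 0.5364], [0.3165, -0.4971, 0.8079, -0.2211], [-0.4371, 0.6795, 0.5893, -0.7905], [0.0, 0.0, 0.0, 1.0]]}
{'time_s': 0.1, 'joints': array([-5.85505177e+01,  2.05884238e+01,  6.40510041e-01, -1.61087252e-02,
       -7.01357567e+01, -1.65086843e+01]), 'qd': array([ 0.01579581, -0.09561961,  0.18618697,  0.02516542,  0.03203298,
        0.11304969]), 'joint_torque': array([-6.81378115e-04, -5.84161091e+01,  2.93752795e+01,  7.01552287e+00,
        1.01431759e-02, -6.55043277e-05]), 'tcp_pos': array([ 0.17391021, -0.65177794,  0.22572046]), 'eef_rot': array([ 1.79915475e+02, -9.25802814e-03, -1.65064680e+02]), 'contact_force': array([ 0.09807021, -0.53626933, -0.30125586]), 'moment': array([-0.03975399, -0.0354348 ,  0.01143668]), 'gripper_width': 0.08755416656543188} -0.0188
```

View pics/top0.png

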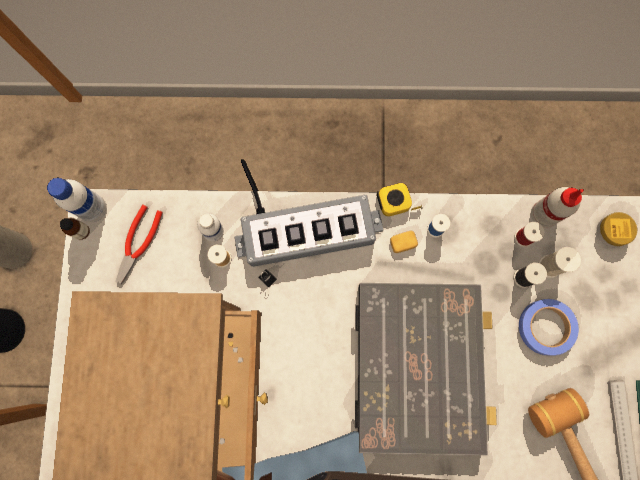

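View pics/side0.png

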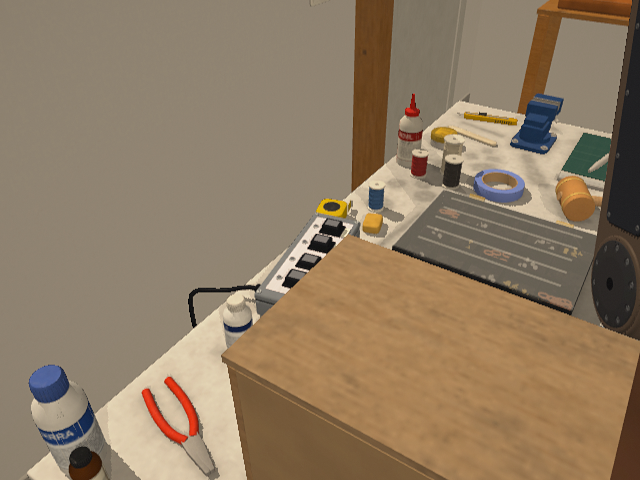

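The top view shows the box at about (245–378, 200–262) with keys near (268,239), (295,234), (321,230) and (348,225). A cabinet with an open drawer is at lower left, and the case is at lower centre. I'll measure these more closely.

```bash
cat > h.py <<'E'
import numpy as np,cv2
from plant import r,capture,calibration
def unproj(c,u,v,d):
    V=np.array(c["view"]); x=(u-c["cx"])/c["fx"]*d; y=-(v-c["cy"])/c["fy"]*d
    p=np.stack([x,y,-np.asarray(d)*np.ones_like(x)],-1)
    return (p-V[:3,3])@V[:3,:3]
def cloud(n,d):
    c=calibration(n); v,u=np.mgrid[0:480,0:640].astype(float); return unproj(c,u,v,d)
def proj(n,P):
    c=calibration(n);V=np.array(c["view"]);q=V[:3,:3]@np.asarray(P)+V[:3,3]
    return c["cx"]+c["fx"]*q[0]/-q[2], c["cy"]-c["fy"]*q[1]/-q[2]
E
python3 - <<'E'
from h import *
print(calibration("top").keys())
d=np.load("pics/top0.npy");P=cloud("top",d)
for n,(u,v) in dict(k1=(268,238),k2=(294,233),k3=(321,229),k4=(347,224),face=(281,226),bench=(310,275),cab=(150,350),drawer_edge=(255,330),case=(420,360),lid=(420,290),box_l=(245,238),bottle=(208,221),spool=(218,254),clip=(267,277),tape=(395,198),wax=(404,241),blue=(440,222)).items():
    print(n,P[v,u].round(4))
p=cv2.imread("pics/top0.png")
cv2.imwrite("pics/top0c.png",cv2.resize(p[180:300,190:350],None,fx=5,fy=5,interpolation=cv2.INTER_CUBIC))
cv2.imwrite("pics/top0d.png",cv2.resize(p[170:290,300:460],None,fx=5,fy=5,interpolation=cv2.INTER_CUBIC))
E
```

```text
dict_keys(['fx', 'fy', 'cx', 'cy', 'view'])
k1 [0.5908 0.1696 0.0683]
k2 [0.6027 0.1189 0.0636]
k3 [0.61   0.0654 0.0707]
k4 [0.6205 0.0143 0.0717]
face [0.6194 0.1463 0.0511]
bench [5.279e-01 8.780e-02 3.000e-04]
cab [0.3712 0.333  0.2312]
drawer_edge [0.4085 0.177  0.1483]
case [ 0.3601 -0.1283  0.0507]
lid [ 0.495  -0.1312  0.0472]
box_l [0.5935 0.2176 0.0524]
bottle [0.6179 0.2844 0.0924]
spool [0.5639 0.2745 0.0309]
clip [0.5199 0.1745 0.0196]
tape [ 0.6871 -0.0858  0.0296]
wax [ 0.5992 -0.1051  0.0165]
blue [ 0.6339 -0.1745  0.044 ]
```

View pics/top0c.png

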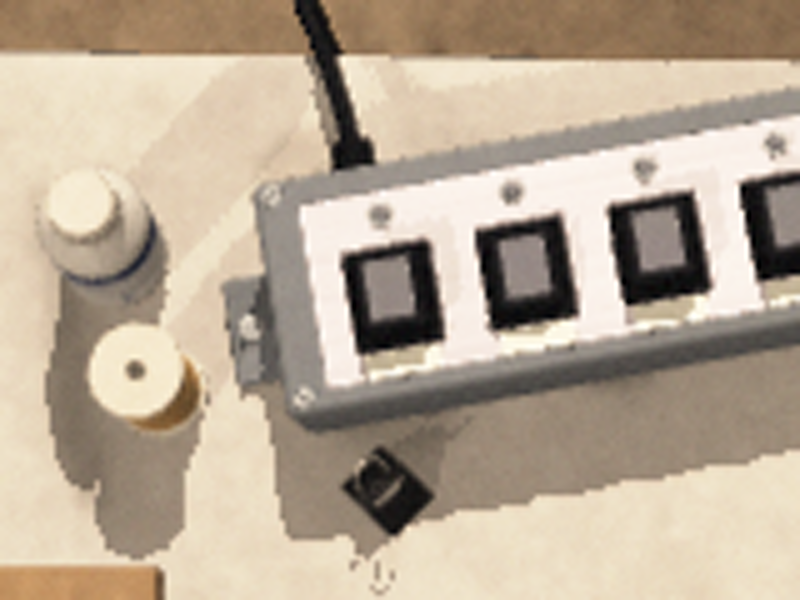

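View pics/top0d.png

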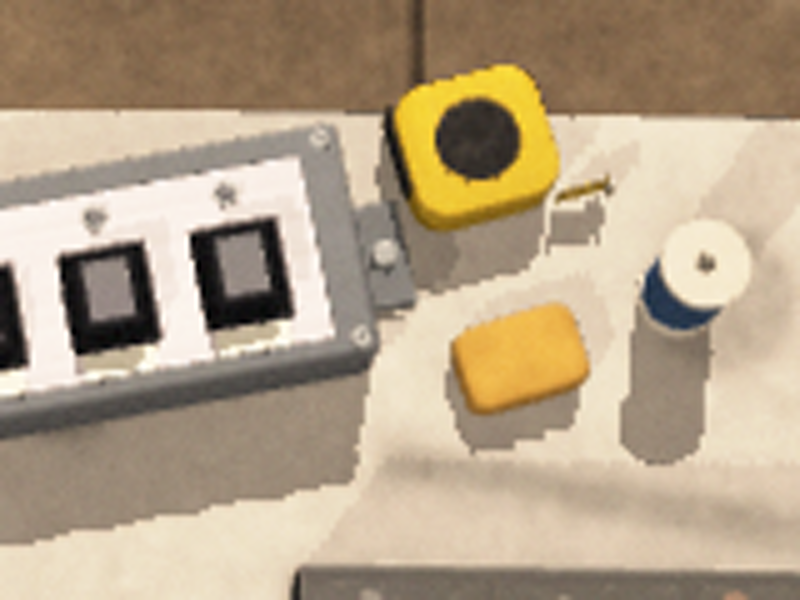

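```bash
python3 - <<'E'
from h import *
d=np.load("pics/top0.npy");P=cloud("top",d)
np.set_printoptions(linewidth=220)
for u0,v0 in((268,238),(295,233)):
    print((P[v0-13:v0+15,u0-13:u0+13,2]*1000).round(0).astype(int))
for i,(u,v) in enumerate(((268,238),(294,233),(321,228),(347,223))):
    q=P[v-5:v+5,u-4:u+5].reshape(-1,3); print(i+1,np.median(q,0).round(4),q[:,2].std().round(4))
# top surfaces of box & face
c=calibration("top")
m=(P[...,2]>.045)&(P[...,2]<.075)&(P[...,0]>.5)&(P[...,0]<.72)&(P[...,1]<.26)&(P[...,1]>-.06)
m=m.astype(np.uint8); n,l,s,ce=cv2.connectedComponentsWithStats(m); k=1+np.argmax(s[1:,4]); q=P[l==k]
rc=cv2.minAreaRect((q[:,:2]*1000).astype(np.float32)); print(rc)
E
```

```text
[[  53   54   50   52   55   53   53   52   52   55   51   53   53   53   52   52   53   50   54   57   50   51   51   49   54   55]
 [  57   51   52   53   52   55   50   52   52   51   51   51   49   55   54   53   50   52   50   53   54   51   52   52   52   57]
 [  54   56   56   52   52   51   51   53   56   55   51   54   53   54   57   53   53   52   49   49   54   50   52   53   52   52]
 [  53   55   51   51   53   52   51   53   50   52   51   51   56   52   55   59   57   54   53   54   54   52   53   52   52   49]
 [  53   56   54   54   55   55   54   52   52   52   55   52   65   71   66   70   72   65   67   51   57   50   51   53   50   54]
 [  53   50   53   50   57   60   53   65   68   69   67   69   67   67   71   72   72   70   69   53   57   51   49   54   52   51]
 [  52   54   55   55   52   70   69   72   69   69   69   66   69   69   72   68   69   71   68   59   52   50   53   52   51   55]
 [  50   54   51   50   57   70   69   68   70   69   69   68   68   66   66   74   68   72   72   62   54   57   50   52   52 1116]
 [  53   53   49   50   56   69   66
[... 5873 characters left out ...]
   58   53   55   53   49   52   53   53   55   56   56   57   49   51   50]
 [  54   54   53   53   53 1116   55   56   60   53   51   53   52   54   51   51   51   54   53   52   51   53   53   49   50   54]
 [  54   53   55   48   54   52   50   55   51   52   52   51   51   49   51   53   52   54   54   51   58   49   52   51   50   52]
 [  48   52   52   53   51   52   54   55   50   55   50   57   53   56   51   53   55   55   50   55   52 1116   55   55   55   50]]
1 [0.5915 0.1695 0.0693] 0.0019
2 [0.603  0.119  0.0636] 0.1104
3 [0.6133 0.0655 0.0693] 0.1098
4 [0.6238 0.0142 0.0692] 0.002
((616.333984375, 92.74278259277344), (99.46172332763672, 262.0001220703125), 11.512574195861816)
```

```bash
python3 - <<'E'
from h import *
P=cloud("top",np.load("pics/top0.npy")); Q=cloud("side",np.load("pics/side0.npy"))
for nm,A in(("top",P),("side",Q)):
    A=A.reshape(-1,3); A=A[(A[:,2]<1)]
    print(nm)
    H=np.full((10,16),-1)
    for x,y,z in A:
        i=int(x//.1);j=int((y+.8)//.1)
        if 0<=i<10 and 0<=j<16: H[i,j]=max(H[i,j],int(z*1000))
    print("y from -.8"); print(H)
# drawer extent
m=(P[...,2]>.1)&(P[...,2]<.2)&(P[...,0]>.3)&(P[...,0]<.55)&(P[...,1]<.3); print("drawer",P[m].min(0),P[m].max(0))
cs=[]
for (u,v) in ((268,238),(294,233),(321,228),(347,223)):
    q=P[v-16:v+16,u-14:u+14].reshape(-1,3); q=q[(q[:,2]>.0605)&(q[:,2]<.08)]
    rc=cv2.minAreaRect((q[:,:2]*1000).astype(np.float32)); cs.append(q.mean(0)); print(q.mean(0).round(4),rc)
E
```

```text
top
y from -.8
[[ -1  -1  -1  -1  -1  -1  -1  -1  -1  -1  -1  -1  -1  -1  -1  -1]
 [ -1  -1  15  39   6  55  54  56 306 152 239 238 238   4   2  -1]
 [ -1  -1  14  65  67  57  57 540 343 152 239 239 240   4   5  -1]
 [ -1  -1  14  58  45  57  58  57   6 151 240 238 239   5   3  -1]
 [ -1  -1   6  29  28  57  57  57   5 151 239 240 239   6   3  -1]
 [ -1  -1  37  94  94  55  56  56  71  74  74  56  16  59   3  -1]
 [ -1   2  40 179 178   6  64  70  74  74  98  95  16 164   1  -1]
 [ -1   2   5   4   5   4  34  35   6   3  18   5   5   5  -1  -1]
 [ -1  -1  -1  -1  -1  -1  -1  -1  -1  -1  -1  -1  -1  -1  -1  -1]
 [ -1  -1  -1  -1  -1  -1  -1  -1  -1  -1  -1  -1  -1  -1  -1  -1]]
side
y from -.8
[[ -1  -1  -1  -1  -1  -1  -1  -1  -1  -1 189 165  -1  -1  -1  -1]
 [ -1  -1  -1  -1  -1  51  52  52 409 290 235 236 235  -1  -1 645]
 [  4  19  19  62  63  53  54 498 445  -1 235 236 236  -1  -1  -1]
 [103 104   9  54  44  52  53  52  -1  -1 235 235 235  -1  -1  -1]
 [105 105   2  25  25  53  53  53  -1  -1 235 235 235  -1  -1  -1]
 [ 21   9  33  90  91  51  52  53  69  70  70  64  12  56  -1  -1]
 [ 21   9  35 172 175   1  61  68  71  71  95  95  13 160   0  -1]
 [  0   0   0   0   0   1  29  30   1   0  17   1   0   0   0  -1]
 [ -1  -1  -1  -1  -1  -1  -1  -1  -1  -1  -1  -1  -1  -1  -1  -1]
 [ -1  -1  -1  -1  -1  -1  -1  -1  -1  -1  -1  -1  -1  -1  -1  -1]]
drawer [0.30005499 0.16139201 0.10009926] [0.45873672 0.24101126 0.19436178]
[0.5918 0.1702 0.0688] ((592.221435546875, 170.39645385742188), (35.206871032714844, 27.73542594909668), 11.893162727355957)
[0.6026 0.1174 0.0637] ((602.68896484375, 117.46817016601562), (34.85300064086914, 27.70406150817871), 10.824532508850098)
[0.6127 0.0647 0.0688] ((612.4796752929688, 64.89332580566406), (36.3465461730957, 28.558439254760742), 11.860952377319336)
[0.6233 0.012  0.0688] ((624.6094360351562, 11.970359802246094), (34.82076644897461, 27.87618064880371), 12.1316556930542)
```

```bash
python3 - <<'E'
from h import *
P=cloud("top",np.load("pics/top0.npy")); Q=cloud("side",np.load("pics/side0.npy"))
for u,v in((610,150),(620,60),(620,280),(630,420),(605,220),(632,20)): print((u,v),Q[v,u].round(3))
for u,v in((350,472),(330,478),(380,476),(400,474),(300,478),(290,465)): print("top",(u,v),P[v,u].round(3))
p=cv2.imread("pics/side0.png")
cv2.imwrite("pics/side0r.png",cv2.resize(p[0:340,500:640],None,fx=1.75,fy=1.75))
p=cv2.imread("pics/top0.png")
cv2.imwrite("pics/top0r.png",cv2.resize(p[430:480,240:440],None,fx=4,fy=4))
E
```

```text
(610, 150) [ 0.211 -0.002  0.326]
(620, 60) [ 0.464 -2.978 -0.42 ]
(620, 280) [0.149 0.11  0.217]
(630, 420) [0.101 0.28  0.178]
(605, 220) [0.189 0.034 0.247]
(632, 20) [ 0.236 -0.04   0.475]
top (350, 472) [0.2   0.013 0.268]
top (330, 478) [0.182 0.042 0.225]
top (380, 476) [ 0.221 -0.021  0.387]
top (400, 474) [ 0.144 -0.094  0.003]
top (300, 478) [0.15  0.095 0.08 ]
top (290, 465) [0.173 0.113 0.086]
```

View pics/side0r.png

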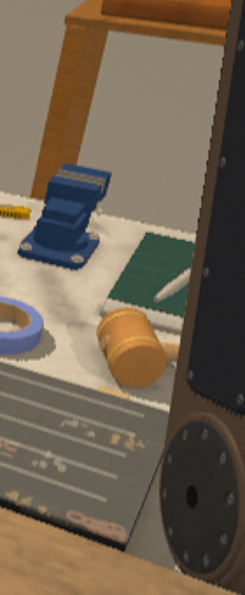

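View pics/top0r.png

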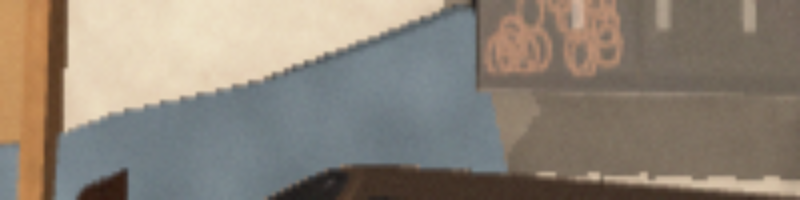

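```bash
cat >> h.py <<'E'
from scipy.spatial.transform import Rotation as Ro
def rel(targets,rot=None,pos=None):
    s=r.get_state(); R=Ro.from_euler("xyz",s["eef_rot"] if rot is None else rot,degrees=True).as_matrix()
    p=s["tcp_pos"] if pos is None else np.array(pos)
    for t in targets: print(t,((np.array(t)-p)@R).round(4).tolist())
E
python3 - <<'E'
from h import *
rel([(.45,-.36,.227),(.56,-.10,.227),(.592,.1702,.12)],rot=(180,0,-165.06),pos=(.174,-.652,.227))
E
```

```text
(0.45, -0.36, 0.227) [-0.3419, 0.211, 0.0]
(0.56, -0.1, 0.227) [-0.5153, 0.4338, 0.0]
(0.592, 0.1702, 0.12) [-0.6158, 0.6866, 0.107]
```

Call:
servo_tool(
  grip=[1,1,1,1,1,1,1,1,1,1],
  translation=[
    [-0.034,0.021,0],
    [-0.068,0.042,0],
    [-0.102,0.063,0],
    [-0.136,0.084,0],
    [-0.17,0.105,0],
    [-0.204,0.126,0],
    [-0.238,0.147,0],
    [-0.272,0.168,0],
    [-0.306,0.19,0],
    [-0.34,0.211,0],
  ],
  turn=[0.01,0.02,0.03,0.04,0.05,0.06,0.06,0.06,0.06,0.06],
  newtons=5,
)

```text
time_s: 0.93
tcp_pos: [0.4489, -0.3587, 0.2264]
eef_rot: [180.0, -0.0, -168.5]
contact_force: [0.3, -1.2, 0.1]
gripper_width: 0.0265
```

```bash
python3 - <<'E'
from h import *
rel([(.53,-.08,.227),(.592,.1702,.12)],rot=(180,0,-168.5),pos=(.449,-.36,.227))
E
```

```text
(0.53, -0.08, 0.227) [-0.1352, 0.2582, 0.0]
(0.592, 0.1702, 0.12) [-0.2458, 0.491, 0.107]
```

Call:
servo_tool(
  grip=[1,1,1,1,1,1,1,1,1,1],
  translation=[
    [-0.017,0.034,0],
    [-0.034,0.068,0],
    [-0.051,0.102,0],
    [-0.068,0.136,0],
    [-0.086,0.171,0],
    [-0.104,0.207,0],
    [-0.122,0.242,0],
    [-0.139,0.278,0],
    [-0.156,0.312,0],
    [-0.172,0.344,0],
  ],
  turn=[0,0,0,0,0,0,0,0,0,0],
)

```text
time_s: 1.77
tcp_pos: [0.548, 0.013, 0.2265]
eef_rot: [180.0, -0.0, -168.5]
contact_force: [0.2, 0.0, -0.3]
gripper_width: 0.0006
```

```bash
python3 - <<'E'
from h import *
s=r.get_state(); print(s); rel([(.592,.1702,.12),(.592,.1702,.08)])
E
```

```text
{'time_s': 1.7667, 'joints': array([ 2.18322889e+01,  8.62659674e+00, -1.54365571e+01, -1.09181611e-02,
       -6.59405719e+01, -1.00293722e+02]), 'qd': array([ 38.87984362,  10.91989774,  12.82267793,   0.23536192,
        -2.08133725, -38.65205056]), 'joint_torque': array([ -3.3486063 , -42.92072654,  27.07707345,   6.53014943,
        -0.09497343,   0.98622747]), 'tcp_pos': array([0.54798221, 0.01298692, 0.22648983]), 'eef_rot': array([ 1.79990857e+02, -5.44765950e-03, -1.68465885e+02]), 'contact_force': array([ 0.22119632,  0.00220671, -0.2884106 ]), 'moment': array([-0.11225109, -0.12854592, -0.01325296]), 'gripper_width': 0.0006288411901104976}
(0.592, 0.1702, 0.12) [-0.0746, 0.1452, 0.1065]
(0.592, 0.1702, 0.08) [-0.0746, 0.1452, 0.1465]
```

Call:
servo_tool(
  grip=[1,1,1,1,1,1,1,1,1,1],
  translation=[
    [-0.018,0.035,0],
    [-0.036,0.071,0],
    [-0.054,0.107,0.01],
    [-0.073,0.143,0.02],
    [-0.073,0.143,0.06],
    [-0.073,0.143,0.1],
    [-0.073,0.143,0.13],
    [-0.073,0.143,0.14],
    [-0.073,0.143,0.14],
    [-0.073,0.143,0.14],
  ],
  turn=[0,0,0,0,0,0,0,0,0,0],
)

```text
time_s: 2.6
tcp_pos: [0.5917, 0.1654, 0.0873]
eef_rot: [-180.0, 0.0, -168.5]
contact_force: [1.0, -0.3, 0.6]
gripper_width: 0.0002
```

```bash
python3 - <<'E'
from h import *
s=r.get_state(); print(s["tcp_pos"],s["contact_force"],s["moment"]); rel([(.592,.1702,.08)])
p,d=capture("top"); p2,_=capture("side")
cv2.imwrite("pics/a.png",np.hstack([cv2.resize(p[170:290,200:360],(400,300)),cv2.resize(p2[180:320,240:400],(400,350))[:300]]))
E
```

```text
[0.5916862  0.16542745 0.08733139] [ 0.95251612 -0.26233253  0.55857702] [ 0.00182317 -0.06951342  0.00378545]
(0.592, 0.1702, 0.08) [-0.0013, 0.0046, 0.0073]
```

View pics/a.png

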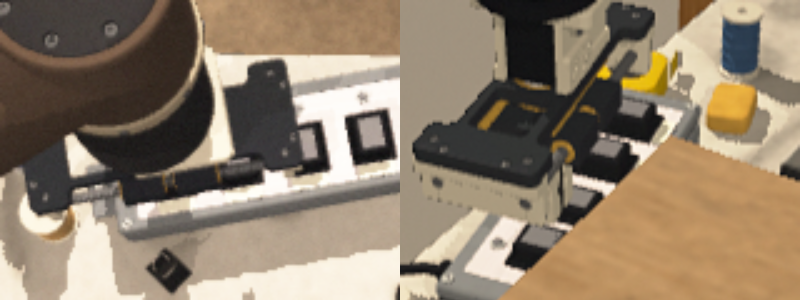

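Call:
servo_tool(
  grip=[1,1,1,1,1,1],
  translation=[
    [-0.001,0.005,0.005],
    [-0.001,0.005,0.01],
    [-0.001,0.005,0.013],
    [-0.001,0.005,0.013],
    [-0.001,0.005,0.013],
    [-0.001,0.005,0.013],
  ],
  turn=[0,0,0,0,0,0],
)

```text
time_s: 3.2
tcp_pos: [0.5911, 0.1705, 0.0737]
eef_rot: [-180.0, 0.0, -168.5]
contact_force: [-0.0, -0.6, -0.5]
gripper_width: 0.0006
```

Call:
servo_tool(
  grip=[1,1],
  translation=[
    [0,0,0],
    [0,0,0],
  ],
  turn=[0,0],
)

```text
time_s: 3.37
tcp_pos: [0.5912, 0.1705, 0.0737]
eef_rot: [180.0, 0.0, -168.5]
contact_force: [0.1, -0.3, 0.0]
gripper_width: 0.0006
```

Call:
servo_tool(
  grip=[1,1],
  translation=[
    [0,0,0.001],
    [0,0,0.002],
  ],
  turn=[0,0],
)

```text
time_s: 3.53
tcp_pos: [0.5911, 0.1706, 0.0716]
eef_rot: [180.0, 0.0, -168.5]
contact_force: [0.2, -0.6, -0.4]
gripper_width: 0.0003
```

Call:
servo_tool(
  grip=[1,1,1,1],
  translation=[
    [0,0,0.001],
    [0,0,0.002],
    [0,0,0.003],
    [0,0,0.004],
  ],
  turn=[0,0,0,0],
)

```text
time_s: 3.87
tcp_pos: [0.5911, 0.1706, 0.0676]
eef_rot: [-180.0, 0.0, -168.5]
contact_force: [-0.5, -0.8, 2.7]
gripper_width: 0.0006
```

Call:
servo_tool(
  grip=[1,1],
  translation=[
    [0,0,0],
    [0,0,0],
  ],
  turn=[0,0],
)

```text
time_s: 4.03
tcp_pos: [0.5911, 0.1705, 0.0676]
eef_rot: [-180.0, 0.0, -168.5]
contact_force: [-1.6, -0.3, 2.1]
gripper_width: 0.0004
```

Call:
servo_tool(
  grip=[1],
  translation=[
    [0,0,0],
  ],
  turn=[0],
)

```text
time_s: 4.12
tcp_pos: [0.5911, 0.1706, 0.0676]
eef_rot: [-180.0, 0.0, -168.5]
contact_force: [-0.3, 0.5, 1.3]
gripper_width: 0.0004
```

Call:
servo_tool(
  grip=[1,1,1],
  translation=[
    [0,0,0.001],
    [0,0,0.0015],
    [0,0,0.0015],
  ],
  turn=[0,0,0],
)

```text
time_s: 4.37
tcp_pos: [0.5911, 0.1705, 0.066]
eef_rot: [-180.0, 0.0, -168.5]
contact_force: [-1.1, 1.1, 2.6]
gripper_width: 0.0003
```

Call:
servo_tool(
  grip=[1],
  translation=[
    [0,0,0],
  ],
  turn=[0],
)

```text
time_s: 4.45
tcp_pos: [0.5911, 0.1706, 0.0661]
eef_rot: [180.0, 0.0, -168.5]
contact_force: [-0.6, -0.2, 2.3]
gripper_width: 0.0006
```

Call:
servo_tool(
  grip=[1,1,1,1],
  translation=[
    [0,0,-0.004],
    [0,0,-0.008],
    [0,0,-0.0135],
    [0,0,-0.0135],
  ],
  turn=[0,0,0,0],
)

```text
time_s: 4.78
tcp_pos: [0.5917, 0.1709, 0.0809]
eef_rot: [180.0, 0.1, -168.5]
contact_force: [0.3, 0.6, 0.6]
gripper_width: 0.0008
```

```bash
python3 - <<'E'
from h import *
s=r.get_state(); print(s["tcp_pos"]); rel([(.6026,.1174,.08)])
E
```

```text
[0.59172119 0.17090237 0.08092367]
(0.6026, 0.1174, 0.08) [0.0, -0.0546, 0.0009]
```

Call:
servo_tool(
  grip=[1,1,1,1,1,1,1,1],
  translation=[
    [0,-0.027,0],
    [0,-0.054,0],
    [0,-0.054,0],
    [0,-0.054,0.004],
    [0,-0.054,0.008],
    [0,-0.054,0.011],
    [0,-0.054,0.013],
    [0,-0.054,0.0135],
  ],
  turn=[0,0,0,0,0,0,0,0],
)

```text
time_s: 5.45
tcp_pos: [0.6014, 0.1181, 0.0653]
eef_rot: [-180.0, -0.1, -168.5]
contact_force: [-0.1, -0.3, -0.1]
gripper_width: 0.0004
```

Call:
servo_tool(
  grip=[1,1],
  translation=[
    [0,0,0],
    [0,0,0],
  ],
  turn=[0,0],
)

```text
time_s: 5.62
tcp_pos: [0.6018, 0.118, 0.066]
eef_rot: [-180.0, -0.0, -168.5]
contact_force: [0.3, -0.5, 0.0]
gripper_width: 0.0007
```

Call:
servo_tool(
  grip=[1],
  translation=[
    [0,0,0],
  ],
  turn=[0],
)

```text
time_s: 5.7
tcp_pos: [0.6019, 0.1179, 0.0662]
eef_rot: [180.0, 0.0, -168.5]
contact_force: [-0.7, -0.1, -0.1]
gripper_width: 0.0008
```

Call:
servo_tool(
  grip=[1,1,1],
  translation=[
    [0,0,0.0005],
    [0,0,0.001],
    [0,0,0.001],
  ],
  turn=[0,0,0],
)

```text
time_s: 5.95
tcp_pos: [0.6018, 0.1176, 0.065]
eef_rot: [180.0, 0.0, -168.5]
contact_force: [-0.6, -0.1, 0.5]
gripper_width: 0.0004
```

Call:
servo_tool(
  grip=[1,1,1],
  translation=[
    [0,0,0.0005],
    [0,0,0.001],
    [0,0,0.001],
  ],
  turn=[0,0,0],
)

```text
time_s: 6.2
tcp_pos: [0.6019, 0.1176, 0.0642]
eef_rot: [180.0, 0.0, -168.5]
contact_force: [-0.4, 0.0, 2.0]
gripper_width: 0.0003
```

Call:
servo_tool(
  grip=[1,1],
  translation=[
    [0,0,0],
    [0,0,0],
  ],
  turn=[0,0],
)

```text
time_s: 6.37
tcp_pos: [0.6019, 0.1177, 0.0642]
eef_rot: [180.0, 0.0, -168.5]
contact_force: [-0.6, 0.2, 1.5]
gripper_width: 0.0006
```

Call:
servo_tool(
  grip=[1,1,1],
  translation=[
    [0,0,0.0005],
    [0,0,0.0005],
    [0,0,0.0005],
  ],
  turn=[0,0,0],
)

```text
time_s: 6.62
tcp_pos: [0.6019, 0.1176, 0.0636]
eef_rot: [-180.0, 0.0, -168.5]
contact_force: [-0.9, -0.1, 1.6]
gripper_width: 0.0008
```

Call:
servo_tool(
  grip=[1],
  translation=[
    [0,0,0],
  ],
  turn=[0],
)

```text
time_s: 6.7
tcp_pos: [0.6019, 0.1176, 0.0636]
eef_rot: [-180.0, 0.0, -168.5]
contact_force: [-1.4, -0.0, 2.3]
gripper_width: 0.0004
```

Call:
servo_tool(
  grip=[1,1,1,1],
  translation=[
    [0,0,-0.004],
    [0,0,-0.01],
    [0,0,-0.016],
    [0,0,-0.016],
  ],
  turn=[0,0,0,0],
)

```text
time_s: 7.03
tcp_pos: [0.6027, 0.118, 0.0812]
eef_rot: [180.0, 0.1, -168.5]
contact_force: [1.0, 0.7, 0.1]
gripper_width: 0.0005
```

Call:
servo_tool(
  grip=[1,1,1,1,1,1,1,1],
  translation=[
    [0,-0.027,0],
    [0,-0.054,0],
    [0,-0.054,0],
    [0,-0.054,0.002],
    [0,-0.054,0.004],
    [0,-0.054,0.006],
    [0,-0.054,0.007],
    [0,-0.054,0.007],
  ],
  turn=[0,0,0,0,0,0,0,0],
)

```text
time_s: 7.7
tcp_pos: [0.6123, 0.0653, 0.0721]
eef_rot: [-180.0, -0.0, -168.4]
contact_force: [-0.3, -0.0, -0.3]
gripper_width: 0.0007
```

Call:
servo_tool(
  grip=[1,1],
  translation=[
    [0,0,0],
    [0,0,0],
  ],
  turn=[0,0],
)

```text
time_s: 7.87
tcp_pos: [0.6126, 0.0651, 0.0726]
eef_rot: [-180.0, 0.0, -168.5]
contact_force: [-0.3, -0.5, 1.1]
gripper_width: 0.0003
```

Key 3 next: press about 4 mm.

Call:
servo_tool(
  grip=[1,1,1,1,1,1],
  translation=[
    [0,0,0.001],
    [0,0,0.002],
    [0,0,0.003],
    [0,0,0.004],
    [0,0,0.005],
    [0,0,0.005],
  ],
  turn=[0,0,0,0,0,0],
)

```text
time_s: 8.37
tcp_pos: [0.6127, 0.0648, 0.0675]
eef_rot: [180.0, 0.0, -168.5]
contact_force: [-0.0, 0.7, 1.2]
gripper_width: 0.0004
```

Call:
servo_tool(
  grip=[1],
  translation=[
    [0,0,0],
  ],
  turn=[0],
)

```text
time_s: 8.45
tcp_pos: [0.6127, 0.0648, 0.0676]
eef_rot: [180.0, 0.0, -168.5]
contact_force: [-0.1, 1.8, 1.2]
gripper_width: 0.0002
```

Call:
servo_tool(
  grip=[1,1,1],
  translation=[
    [0,0,0.001],
    [0,0,0.0015],
    [0,0,0.0015],
  ],
  turn=[0,0,0],
)

```text
time_s: 8.7
tcp_pos: [0.6127, 0.0648, 0.0661]
eef_rot: [180.0, 0.0, -168.5]
contact_force: [-0.7, 1.8, 2.6]
gripper_width: 0.0004
```

Call:
servo_tool(
  grip=[1],
  translation=[
    [0,0,0],
  ],
  turn=[0],
)

```text
time_s: 8.78
tcp_pos: [0.6127, 0.0648, 0.0661]
eef_rot: [180.0, 0.0, -168.5]
contact_force: [-0.1, 2.0, 1.6]
gripper_width: 0.0002
```

Call:
servo_tool(
  grip=[1,1,1,1],
  translation=[
    [0,0,-0.004],
    [0,0,-0.008],
    [0,0,-0.0135],
    [0,0,-0.0135],
  ],
  turn=[0,0,0,0],
)

```text
time_s: 9.12
tcp_pos: [0.6132, 0.0647, 0.0809]
eef_rot: [180.0, 0.1, -168.5]
contact_force: [-0.4, 0.2, 0.0]
gripper_width: 0.0002
```

Call:
servo_tool(
  grip=[1,1,1,1,1,1,1,1],
  translation=[
    [0,-0.027,0],
    [0,-0.054,0],
    [0,-0.054,0],
    [0,-0.054,0.002],
    [0,-0.054,0.004],
    [0,-0.054,0.006],
    [0,-0.054,0.007],
    [0,-0.054,0.007],
  ],
  turn=[0,0,0,0,0,0,0,0],
)

```text
time_s: 9.78
tcp_pos: [0.6231, 0.0124, 0.0721]
eef_rot: [180.0, -0.0, -168.5]
contact_force: [0.7, -0.4, -0.7]
gripper_width: 0.0005
```

Call:
servo_tool(
  grip=[1,1],
  translation=[
    [0,0,0],
    [0,0,0],
  ],
  turn=[0,0],
)

```text
time_s: 9.95
tcp_pos: [0.6234, 0.0122, 0.0726]
eef_rot: [-180.0, 0.0, -168.5]
contact_force: [0.5, -0.2, 0.8]
gripper_width: -0.0002
```

Call:
servo_tool(
  grip=[1,1,1,1,1,1],
  translation=[
    [0,0,0.001],
    [0,0,0.002],
    [0,0,0.003],
    [0,0,0.004],
    [0,0,0.005],
    [0,0,0.005],
  ],
  turn=[0,0,0,0,0,0],
)

```text
time_s: 10.45
tcp_pos: [0.6235, 0.0119, 0.0675]
eef_rot: [180.0, 0.0, -168.5]
contact_force: [0.0, 1.7, 1.3]
gripper_width: 0.0004
```

Call:
servo_tool(
  grip=[1],
  translation=[
    [0,0,0],
  ],
  turn=[0],
)

```text
time_s: 10.53
tcp_pos: [0.6235, 0.0119, 0.0676]
eef_rot: [180.0, 0.0, -168.5]
contact_force: [-0.9, 1.0, 1.4]
gripper_width: 0.0005
```

Call:
servo_tool(
  grip=[1,1,1],
  translation=[
    [0,0,0.001],
    [0,0,0.0015],
    [0,0,0.0015],
  ],
  turn=[0,0,0],
)

```text
time_s: 10.78
tcp_pos: [0.6235, 0.0119, 0.0661]
eef_rot: [180.0, 0.0, -168.5]
contact_force: [-0.2, 1.0, 2.2]
gripper_width: 0.0003
```

Call:
servo_tool(
  grip=[1],
  translation=[
    [0,0,0],
  ],
  turn=[0],
)

```text
time_s: 10.87
tcp_pos: [0.6235, 0.0119, 0.0661]
eef_rot: [180.0, 0.0, -168.5]
contact_force: [0.2, 1.8, 3.1]
gripper_width: 0.0003
```

Call:
servo_tool(
  grip=[1,1,1,1,1,1],
  translation=[
    [0,0,-0.004],
    [0,0,-0.008],
    [0,0,-0.0135],
    [0,0,-0.02],
    [0,0,-0.024],
    [0,0,-0.024],
  ],
  turn=[0,0,0,0,0,0],
)

```text
time_s: 11.37
tcp_pos: [0.6241, 0.0119, 0.0915]
eef_rot: [-180.0, 0.1, -168.5]
contact_force: [1.3, -0.5, 0.5]
gripper_width: 0.0004
```

```bash
python3 - <<'E'
from h import *
s=r.get_state(); print(s["tcp_pos"],s["time_s"]); rel([(.6026,.1174,.09)])
E
```

```text
[0.6240897  0.01192001 0.09153649] 11.3667
(0.6026, 0.1174, 0.09) [0.0, 0.1076, 0.0015]
```

Call:
servo_tool(
  grip=[1,1,1,1,1,1,1],
  translation=[
    [0,0.036,0],
    [0,0.072,0],
    [0,0.108,0],
    [0,0.108,0],
    [0,0.108,0.01],
    [0,0.108,0.02],
    [0,0.108,0.02],
  ],
  turn=[0,0,0,0,0,0,0],
)

```text
time_s: 11.95
tcp_pos: [0.6001, 0.1163, 0.0671]
eef_rot: [-180.0, -0.2, -168.6]
contact_force: [-0.4, -0.6, -1.0]
gripper_width: 0.0004
```

Call:
servo_tool(
  grip=[1,1,1,1,1,1,1,1],
  translation=[
    [0,0,0.002],
    [0,0,0.004],
    [0,0,0.006],
    [0,0,0.007],
    [0,0,0.008],
    [0,0,0.009],
    [0,0,0.01],
    [0,0,0.01],
  ],
  turn=[0,0,0,0,0,0,0,0],
)

```text
time_s: 12.62
tcp_pos: [0.602, 0.1175, 0.0602]
eef_rot: [-180.0, 0.0, -168.5]
contact_force: [-0.1, -1.7, 3.4]
gripper_width: 0.0005
```

Call:
servo_tool(
  grip=[1,1,1],
  translation=[
    [0,0,0.001],
    [0,0,0.001],
    [0,0,0.001],
  ],
  turn=[0,0,0],
)

```text
time_s: 12.87
tcp_pos: [0.602, 0.1176, 0.0592]
eef_rot: [-180.0, 0.0, -168.5]
contact_force: [-0.5, -3.0, 3.3]
gripper_width: 0.0004
```

Call:
servo_tool(
  grip=[1,1,1],
  translation=[
    [0,0,0.0008],
    [0,0,0.0008],
    [0,0,0.0008],
  ],
  turn=[0,0,0],
)

```text
time_s: 13.12
tcp_pos: [0.602, 0.1177, 0.0588]
eef_rot: [-180.0, 0.0, -168.5]
contact_force: [-0.7, -2.8, 7.1]
gripper_width: 0.0001
```

Call:
servo_tool(
  grip=[1,1,1,1,1,1,1,1,1,1],
  translation=[
    [0,0,-0.004],
    [0,0,-0.008],
    [0,0,-0.014],
    [0,0,-0.025],
    [0,0,-0.04],
    [0,0,-0.06],
    [0,0,-0.09],
    [0,0,-0.12],
    [0,0,-0.15],
    [0,0,-0.15],
  ],
  turn=[0,0,0,0,0,0,0,0,0,0],
)

```text
time_s: 13.95
tcp_pos: [0.6047, 0.1187, 0.2159]
eef_rot: [179.9, 0.6, -168.4]
contact_force: [1.7, 0.8, 1.1]
gripper_width: 0.0003
```

Call:
servo_tool(
  grip=[1,1,1,1,1,1,1,1,1,1],
  translation=[
    [0.015,-0.036,0],
    [0.03,-0.07,0],
    [0.045,-0.105,0],
    [0.06,-0.14,0],
    [0.075,-0.175,0],
    [0.09,-0.21,0],
    [0.1,-0.245,0],
    [0.11,-0.28,0],
    [0.12,-0.315,0],
    [0.12,-0.33,0],
  ],
  turn=[0,0,0,0,0,0,0,0,0,0],
)

```text
time_s: 14.78
tcp_pos: [0.5488, -0.2329, 0.2089]
eef_rot: [-180.0, 0.0, -168.6]
contact_force: [-0.0, 0.6, -0.1]
gripper_width: 0.0005
```

```bash
python3 - <<'E'
from h import *
s=r.get_state(); print(s["tcp_pos"],s["time_s"])
p,d=capture("top"); p2,_=capture("side"); P=cloud("top",d);P0=cloud("top",np.load("pics/top0.npy"))
for i,(u,v) in enumerate(((268,238),(294,233),(321,228),(347,223))):
    print(i+1,np.median(P[v-5:v+5,u-4:u+5].reshape(-1,3),0).round(4))
for n,(u,v) in dict(bottle=(208,221),spool=(218,254),clip=(267,277),tape=(395,198),wax=(404,241),blue=(440,222)).items(): print(n,np.median(P[v-1:v+2,u-1:u+2],(0,1)).round(4),np.median(P0[v-1:v+2,u-1:u+2],(0,1)).round(4))
cv2.imwrite("pics/b.png",p); cv2.imwrite("pics/bs.png",p2)
E
```

```text
[ 0.54879814 -0.23286309  0.20887604] 14.7833
1 [0.5916 0.1697 0.0694]
2 [0.6026 0.1185 0.0692]
3 [0.613  0.0655 0.0694]
4 [0.6242 0.0142 0.069 ]
bottle [0.6177 0.2842 0.0941] [0.6176 0.2844 0.0943]
spool [0.5623 0.2731 0.0447] [0.5619 0.2726 0.0458]
clip [0.52   0.1747 0.019 ] [0.5201 0.1746 0.0188]
tape [ 0.507  -0.0104  0.6556] [ 0.6866 -0.0858  0.0302]
wax [ 0.4633 -0.0141  0.6824] [ 0.5986 -0.105   0.019 ]
blue [ 0.4819 -0.0457  0.6732] [ 0.6333 -0.1745  0.0466]
```

View pics/b.png

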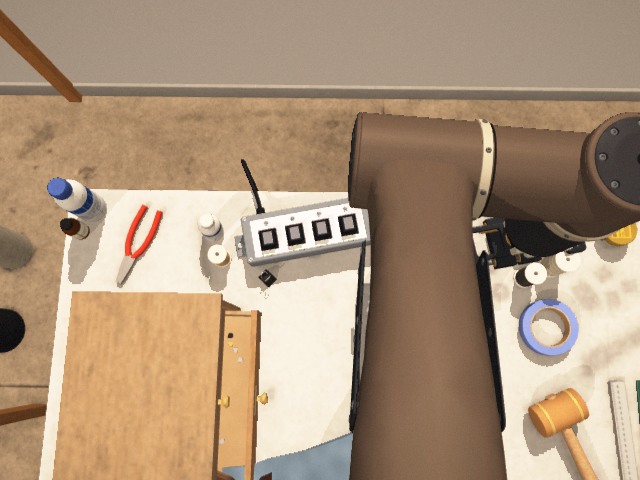

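All four keys now read the same height (about 69.2 mm), and the things to the left of the box haven't moved. The arm hides those on the right in this view, but the tool stayed at z ≥ 0.2 there. The side view can confirm it before I hand in.

View pics/bs.png

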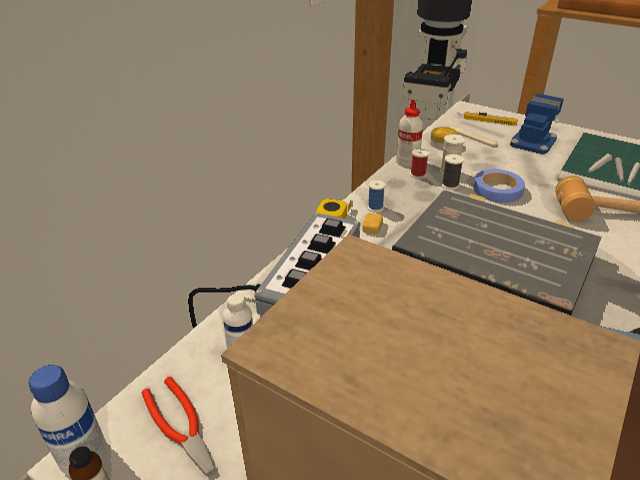

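Call:
servo_tool(
  grip=[1,1,1],
  translation=[
    [0,0,0],
    [0,0,0],
    [0,0,0],
  ],
  turn=[0,0,0],
)

```text
time_s: 15.13
tcp_pos: [0.5501, -0.2287, 0.2085]
eef_rot: [180.0, 0.0, -168.4]
contact_force: [-0.4, -0.3, -0.1]
gripper_width: 0.0004
```

```bash
python3 - <<'E'
from h import *
s=r.get_state(); print(s["tcp_pos"],s["qd"],proj("side",s["tcp_pos"]),proj("top",s["tcp_pos"]))
p2,d=capture("side"); Q=cloud("side",d)
for u,v in((413,105),(430,100),(440,75),(410,140),(430,95)): print((u,v),Q[v,u].round(3))
cv2.imwrite("pics/cs.png",cv2.resize(p2[20:220,300:500],None,fx=3,fy=3))
E
```

```text
[ 0.55011445 -0.22868571  0.20849098] [ 0.33542232 -0.0901052   0.06446026  0.17225414  0.05111434  0.07580145] (np.float64(429.9212064802383), np.float64(116.88903495794666)) (np.float64(492.6030478706929), np.float64(247.97016745136386))
(413, 105) [ 0.661 -0.395  0.151]
(430, 100) [ 0.52  -0.144  0.279]
(440, 75) [ 0.519 -0.174  0.315]
(410, 140) [ 0.652 -0.376  0.071]
(430, 95) [ 0.52  -0.142  0.288]
```

View pics/cs.png

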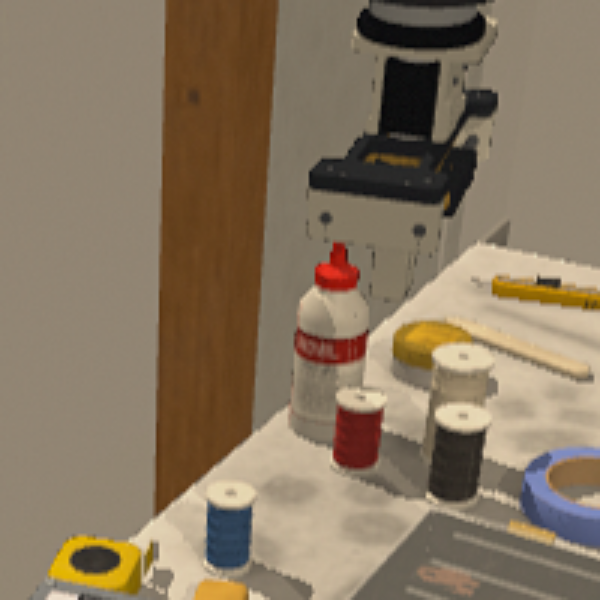

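The tool is in free air, and everything to the right of the box is where it was at the start.

```bash
python3 -c "
from plant import order
print(order.close_job())"
```

```text
the job is handed in; nothing more can be done
None
```

I tapped all four keys from left to right, then pressed key 2, the only latched one, right down. It sprang up, so all four keys are now up. I handed the job in at about 15 s of the 48 s allowed.

- **Taps:** keys 1, 3 and 4 each gave about 4 mm under a light press of roughly 1.5–3 N. Key 2 met the fingertips only at about 64.5 mm above the bench. It carried about 2 N with almost no travel, and the last 0.5 mm step moved it slightly. It stayed well short of its switching point.
- **Press:** key 2 went down to a measured 58.8 mm, about 11.2 mm of travel, with an upward force of 7 N. I then let it up by raising the tool.
- **Last checks:** camera depth puts all four key tops at 69.0–69.4 mm, where key 2 had read 63.6 mm at the start. The bottle, tan spool and binder clip showed no shift in the top view. The arm hid the tape measure, beeswax and blue spool there; the side view showed them where they had been. The arm was clear of everything at hand-in.
- **Measurement limits:** force readings had about ±0.5–1 N of noise, and camera heights read about 0.7 mm low. Sideways friction of up to 3 N showed during the taps and the press. None of this affected the result.

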